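# Check the dosing syringes and reject the blocked one

### The arm

A 6-joint arm with a two-finger parallel gripper is mounted at the origin on the work surface. World frame = base frame: x ahead of the robot, y to its left, z up, the work surface at z = 0. Lengths are in m, angles in rad, forces in N, time in s.
With the tool pointing down it reaches from about 0.425 to 0.95 m from the base axis. Payload 3.5 kg.
Tool frame: the origin (TCP) lies between the finger pads, 19 mm behind the fingertips; this is the grasp point; z points along the fingers, y is the line along which they close (so a half turn about z gives the same grasp; the last joint's range is limited). The gripper opens to 85 mm and grips with 20 to 120 N. Pads are 22 mm wide; open, the fingers measure 114 mm over their backs; the gripper's body (76 mm by 85 mm) begins 54 mm behind the grasp point. The pads swing forward as they close: fully open they stand 13 mm farther back than shut.
Start: joints at [-1.28, 0.286, 1.577, -0, 1.279, -0.15], TCP at [0.288, -0.61, 0.25] pointing down, gripper open.
Joint ranges: [-2.77, 2.77], [-0.9, 2.22], [0.21, 2.48], [-1.53, 4.67], [0.24, 2.81], [-2.84, 2.84]. Speed limits (rad/s): [2.79, 2.79, 3.14, 3.14, 3.14, 3.14].

### API

Orientations are given as a unit quaternion [x, y, z, w].
In Python, from plant import ctrl gives the robot as it stands. The module is installed in compiled form; this text tells all that it offers.
- The arm moves only by the tool send_rows, never from a script. Its argument "rows" is text: rows parted by semicolons, each of 7 numbers parted by spaces: the turn, a rotation vector about the tool's x, y, z in shares of 360 degrees (1.0 is 360 degrees), then the shift along the tool's x, y, z in normalised numbers (1 is 40 cm), then the opening, from -1 (shut) to 1 (fully open). A call has 1 to 8 rows; each row is the pose to reach, as a shift and turn from the pose commanded when the call began, along the tool's axes at that moment; what a row does not reach only later rows make up. A row lasts 1/8 s, in which the tool goes at most 62.5 mm and 10.7 degrees, less where a joint would pass 70% of its speed; a pose out of reach is approached as far as the arm can. A call with a gripper value outside its range is refused whole. The fingers move at their own pace and stop on an object; "grip_force" is the grip in N (left out, the last holds). Time passes only in rows, so rows that repeat a pose let the fingers close. It gives the time, the measured TCP pose, the force, the opening and the grip force at its end, in the units of the state.
- ctrl.get_state(): the state, without advancing time (a new reading comes with each control period).
- ctrl.read_camera(name): name is "scene" or "side" or "wrist"; returns a dict with "color" (400x640x3 uint8, red, green, blue), "fx", "fy", "cx", "cy" (pixels), "D" ([k1, k2, p1, p2, k3] as OpenCV has them; the pictures are not rectified), "extrinsics" (4x4, takes a point from world to camera coordinates). Camera axes: x right, y down, z forward; pixel columns grow to the right and rows downward; lengths in m; the calibration is good to about 2 mm. A picture is of the moment at which its call begins. There is no depth.
- ctrl.sign_off(): hands the job in; it is judged then, once.
Trained networks look in a picture, given as the dict that the camera call returned (one of the last four; its "shot" number tells which), for a name from the list of things; names that differ only in an ending like _2 or _b are one class to them, and where a whole thing is asked for, a point or a joint stands for the part that bears it (a point fixed in the world has none). Each returns a list of dicts, best first, with "p" (0 to 1); they miss things now and then, are a little off and sometimes report something else, mostly with a low value. They report only what shows in the picture. A call takes as long as a camera call. They do not tell look-alikes from the thing itself.
- ctrl.look_for(picture, target): "position" ([x, y, z] in m, in the coordinates of the camera as it stood for that picture, good to about 4 mm: the middle of the surface that is visible of it).
The state is a dict: "time": time; "qpos": joint angles; "dq": joint speeds; "joint_efforts": joint torques, N m; "eef_pos": TCP position; "tcp_rot": TCP orientation; "contact_force": force on the tool from outside, world axes, zero at the start; "wrist_torque": the same for the moment, N m; "opening": opening from 0.0 (shut) to 1.0 (fully open); "finger_force": force on a finger pad.
Only numpy, scipy, OpenCV 4.12 (cv2) and the standard library are available. Lean on these libraries where they do the work, as an engineer would, in place of code of your own. Each camera call takes 0.05 s, during which the arm holds its last target. There are 200 camera calls.

### The job

Push the plunger of each of the three dosing syringes in the rack slowly down with closed fingers, never pressing its thumb plate with more than 25 N: the two sound ones must go fully home and stay in their sockets. In the third the resistance will climb part-way, where a hard lump blocks it: stop there, leave that plunger as it is, lift that syringe out by its barrel and stand it gently in the red reject cup, without dropping it. Leave the spray bottle, the mixing cup and the filler knife where they are.

Things in the scene. Friction and masses are not known exactly. Their poses are not given: they have to be found in the camera images.
- syringe_a: White opaque syringe barrel, loose, 32 mm diameter, 95 mm tall, 120 to 190 g, upright in a rack socket; origin at the centre of its underside, z up to the plunger. At the rim two finger tabs (18 mm wide, 4 mm thick) reach 27 mm from the axis along its +y and -y. Grip the barrel across its x from above, plunger head between the open fingers, e.g. TCP 20 mm below the rim.
- thumb_a: Round blue thumb plate on top of syringe_a's plunger: 30 mm diameter, 6 mm thick; origin at the centre of its underside, so its upper face is 6 mm higher. Push it straight down with the closed fingertips.
- plunger_a (a joint): Stroke of syringe_a (m): 0 drawn (plate underside 40 mm above the rim), 0.040 home (plate on the rim, firm stop). A sound plunger drags a steady 4 to 5 N and stays where left. In exactly one syringe, unknown and unseen, a lump of cured filler lies inside: same drag to about 0.022, then resistance climbs 1.5 N per mm to a dead stop near 0.030.
- syringe_b: White opaque syringe barrel, loose, 32 mm diameter, 95 mm tall, 120 to 190 g, upright in a rack socket; origin at the centre of its underside, z up to the plunger. At the rim two finger tabs (18 mm wide, 4 mm thick) reach 27 mm from the axis along its +y and -y. Grip the barrel across its x from above, plunger head between the open fingers, e.g. TCP 20 mm below the rim.
- thumb_b: Round blue thumb plate on top of syringe_b's plunger: 30 mm diameter, 6 mm thick; origin at the centre of its underside, so its upper face is 6 mm higher. Push it straight down with the closed fingertips.
- plunger_b (a joint): Stroke of syringe_b (m): 0 drawn (plate underside 40 mm above the rim), 0.040 home (plate on the rim, firm stop). A sound plunger drags a steady 4 to 5 N and stays where left. In exactly one syringe, unknown and unseen, a lump of cured filler lies inside: same drag to about 0.022, then resistance climbs 1.5 N per mm to a dead stop near 0.030.
- syringe_c: White opaque syringe barrel, loose, 32 mm diameter, 95 mm tall, 120 to 190 g, upright in a rack socket; origin at the centre of its underside, z up to the plunger. At the rim two finger tabs (18 mm wide, 4 mm thick) reach 27 mm from the axis along its +y and -y. Grip the barrel across its x from above, plunger head between the open fingers, e.g. TCP 20 mm below the rim.
- thumb_c: Round blue thumb plate on top of syringe_c's plunger: 30 mm diameter, 6 mm thick; origin at the centre of its underside, so its upper face is 6 mm higher. Push it straight down with the closed fingertips.
- plunger_c (a joint): Stroke of syringe_c (m): 0 drawn (plate underside 40 mm above the rim), 0.040 home (plate on the rim, firm stop). A sound plunger drags a steady 4 to 5 N and stays where left. In exactly one syringe, unknown and unseen, a lump of cured filler lies inside: same drag to about 0.022, then resistance climbs 1.5 N per mm to a dead stop near 0.030.
- rack: Plywood rack fixed to the bench, 90 mm (x) by 250 mm (y) by 50 mm high, origin at the centre of its underside. Three sockets in a row along its y, 75 mm apart, 34 mm wide and 35 mm deep (socket floor 15 mm above the bench), one syringe in each.
- cup: Red reject cup on a square steel foot fixed to the bench: inside diameter 48 mm, outside 54 mm, rim 45 mm high, inner floor 6 mm above the bench; origin at the centre of its underside.
- spray: Bystander: white spray bottle with blue band and orange head, 72 mm diameter, about 200 mm tall; origin under its centre.
- mixing_cup: Bystander: pink open mixing cup, 86 mm wide, 60 mm high; origin under its centre.
- filler_knife: Bystander: filling spatula about 200 mm long lying flat on the bench to the left of the rack, origin near its middle.
There are look-alikes about, which are no part of the job. Leave any orange look-alike of the syringe_b alone.

How it is judged:
By the outcome, as a careful person would: the job done as asked, in the order asked, and still so for the second after the job is handed in, with the robot touching nothing.
It also fails if it takes over 61 s, if anything falls off the work surface, if the arm or the gripper's body presses on something with over 40 N, if the wrist force passes 120 N, or if a joint passes its speed limit or range.

## Working session

There is one attempt and no reset: what is moved stays moved. The work goes in short steps, Python scripts to look and compute and a tool call to move; the robot and the scene stay as the last step left them, time stands still between calls to the robot, and variables do not carry over. Pictures are saved under pics/ and viewed, at most 12 in all, crops included, and the job is handed in when it is done.

Besides the shell and the picture viewer there is one more tool, called after "Emit:" as a command line: name --argument value ..., lists and objects as JSON in quotes. send_rows: Moves the arm, as the interface text tells. Its arguments: {"type":"object","properties":{"rows":{"type":"string"},"grip_force":{"type":"number"}},"required":["rows"]}

```bash
mkdir -p pics; cat > h.py <<'E'
from plant import ctrl
import numpy as np, cv2
def world(pic,p):
    E=np.array(pic["extrinsics"]); return E[:3,:3].T@(np.array(p)-E[:3,3])
def K(p): return np.array([[p["fx"],0,p["cx"]],[0,p["fy"],p["cy"]],[0,0,1.]])
def at_z(p,uv,z):
    n=cv2.undistortPoints(np.array([[uv]],float),K(p),np.array(p["D"],float))[0,0]
    E=np.array(p["extrinsics"]);R=E[:3,:3].T;c=-R@E[:3,3];d=R@np.array([n[0],n[1],1]);return c+d*(z-c[2])/d[2]
def proj(p,X):
    E=np.array(p["extrinsics"]);return cv2.projectPoints(np.array(X,float).reshape(-1,1,3),cv2.Rodrigues(E[:3,:3])[0],E[:3,3],K(p),np.array(p["D"],float))[0][:,0]
def save(p,n): cv2.imwrite("pics/"+n,p["color"][:,:,::-1])
E
python3 - <<'E'
from h import *
s=ctrl.get_state();print(s)
for c in ["scene","side"]:
    p=ctrl.read_camera(c);save(p,c+"1.png")
    print(c,np.round(world(p,[0,0,0]),3))
    for t in ["thumb_a","syringe_a","rack","cup","spray","mixing_cup","filler_knife"]:
        for d in ctrl.look_for(p,t):
            w=world(p,d["position"]);print(t,round(d["p"],2),np.round(w,3),np.round(proj(p,w)[0]))
E
```

```text
{'time': 0.0, 'qpos': array([-1.28002237e+00,  2.87195629e-01,  1.57818227e+00, -4.43549623e-05,
        1.27857939e+00, -1.49996624e-01]), 'dq': array([-2.01335138e-04,  2.28166243e-05,  1.62895027e-06,  1.31701876e-03,
        2.07607097e-03,  1.17648541e-03]), 'joint_efforts': array([-9.18662372e-04, -4.05987597e+01, -2.92629254e+01, -1.30563885e-04,
        5.79758649e-03, -6.18577488e-06]), 'eef_pos': array([ 0.28782203, -0.60988315,  0.24862429]), 'tcp_rot': array([ 9.75811210e-01,  2.18611719e-01, -1.04329953e-04, -1.17789267e-03]), 'contact_force': array([ 0.49946442, -0.24552324, -0.41387721]), 'wrist_torque': array([ 0.02135644,  0.02299732, -0.01862494]), 'finger_force': 0.0, 'opening': 1.00208589330201}
scene [0.856 0.537 0.886]
thumb_a 0.63 [0.696 0.343 0.136] [339. 318.]
thumb_a 0.62 [0.502 0.205 0.155] [377. 217.]
thumb_a 0.45 [0.384 0.238 0.143] [426. 207.]
syringe_a 0.95 [0.499 0.212 0.116] [378. 227.]
syringe_a 0.94 [0.384 0.091 0.088] [384. 179.]
syringe_a 0.75 [0.492 0.063 0.109] [344. 185.]
syringe_a 0.68 [0.501 0.136 0.106] [358. 207.]
syringe_a 0.59 [0.39  0.24
[... 341 characters left out ...]
235 0.143] [339. 284.]
thumb_a 0.67 [0.498 0.205 0.152] [299. 245.]
thumb_a 0.5 [0.376 0.087 0.141] [381. 242.]
thumb_a 0.45 [0.491 0.131 0.154] [323. 226.]
syringe_a 0.87 [0.496 0.207 0.107] [300. 262.]
syringe_a 0.76 [0.378 0.097 0.084] [375. 263.]
syringe_a 0.63 [0.494 0.127 0.107] [323. 241.]
syringe_a 0.62 [0.379 0.242 0.09 ] [337. 306.]
rack 0.63 [0.47  0.173 0.047] [319. 277.]
cup 0.7 [ 0.502 -0.263  0.008] [399. 190.]
cup 0.22 [ 0.711 -0.155  0.04 ] [318. 173.]
spray 0.74 [0.483 0.06  0.103] [344. 228.]
spray 0.63 [0.667 0.343 0.117] [191. 261.]
spray 0.48 [0.489 0.055 0.152] [344. 209.]
mixing_cup 0.78 [ 0.712 -0.16   0.038] [319. 173.]
filler_knife 0.62 [0.49 0.39 0.  ] [245. 356.]
```

View pics/scene1.png

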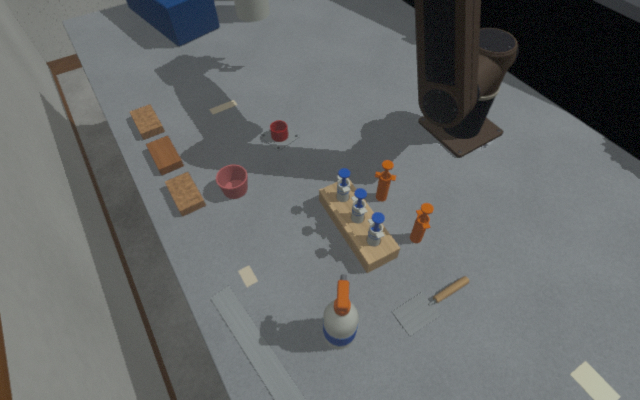

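View pics/side1.png

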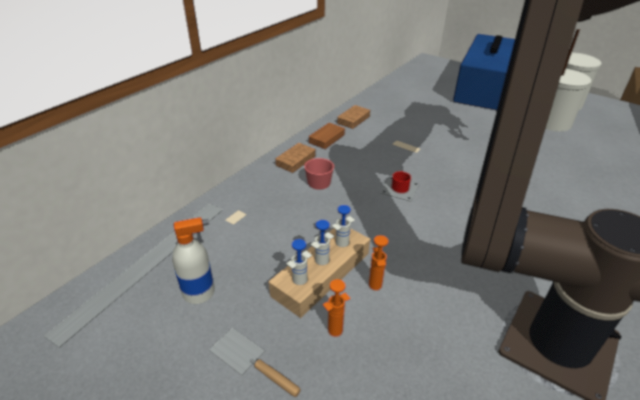

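The scene picture shows blue plates at (344,174), (361,195) and (378,218), and the red cup at (279,130). Two orange look-alikes stand in front of the rack at (385,180) and (420,225). Next I'll triangulate by colour.

```bash
cat >> h.py <<'E'
def blobs(p,kind,mn=15):
    h=cv2.cvtColor(p["color"],cv2.COLOR_RGB2HSV).astype(int);H,S,V=h[...,0],h[...,1],h[...,2]
    m=(abs(H-115)<14)&(S>150)&(V>70) if kind=="blue" else ((H<5)|(H>172))&(S>170)&(V>50)
    n,l,st,c=cv2.connectedComponentsWithStats(m.astype(np.uint8));return [(c[i],st[i]) for i in range(1,n) if st[i][4]>=mn],l
def tri(p,a,q,b):
    P=[]
    for c,u in((p,a),(q,b)): P.append((np.array(c["extrinsics"])[:3],cv2.undistortPoints(np.array([[u]],float),K(c),np.array(c["D"],float))[0,0]))
    X=cv2.triangulatePoints(P[0][0],P[1][0],P[0][1],P[1][1])[:,0];return X[:3]/X[3]
E
python3 - <<'E'
from h import *
p=ctrl.read_camera("scene");q=ctrl.read_camera("side")
B={}
for n,c in(("s",p),("d",q)):
    for k in("blue","red"):
        b,_=blobs(c,k);B[n+k]=b
        for x in b: print(n,k,np.round(x[0],1),x[1],np.round(at_z(c,x[0],.153 if k=="blue" else .03),4))
E
```

```text
s blue [181.9   7.2] [155   0  58  27 516] [ 0.5505 -0.8823  0.153 ]
s blue [203.6  15.9] [200  13   8   8  15] [ 0.5075 -0.7868  0.153 ]
s blue [192.4  22.5] [189  19   8   9  17] [ 0.5561 -0.7685  0.153 ]
s blue [344.  172.8] [339 169  11   9  79] [0.4916 0.059  0.153 ]
s blue [360.3 193.2] [355 189  12  10  81] [0.4943 0.1305 0.153 ]
s blue [377.8 217.6] [373 213  11  10  91] [0.5008 0.2065 0.153 ]
d blue [483.4  72.3] [ 455   35   59   74 2789] [ 0.5117 -0.8937  0.153 ]
d blue [343.6 211.5] [338 206  12  19  99] [0.4839 0.0646 0.153 ]
d blue [322.1 227.4] [316 220  13  22 133] [0.4914 0.1348 0.153 ]
d blue [298.7 246.9] [293 239  13  23 147] [0.4949 0.2096 0.153 ]
d blue [196.1 284.4] [178 271  34  23 434] [0.5851 0.3966 0.153 ]
d red [400.6 181.5] [393 172  17  20 287] [ 0.5044 -0.2723  0.03  ]
```

Units first: shifts go in shares of 40 cm and turns go in shares of 360 degrees. So 290 mm / 400 = 0.725, -238 mm / 400 = -0.595, -61 degrees / 360 = -0.1694.

Emit:
send_rows --rows "0 0 -0.1694 0.725 -0.595 -0.175 1;0 0 -0.1694 0.725 -0.595 -0.175 1;0 0 -0.1694 0.725 -0.595 -0.175 1;0 0 -0.1694 0.725 -0.595 -0.175 1;0 0 -0.1694 0.725 -0.595 -0.175 1;0 0 -0.1694 0.725 -0.595 -0.175 1;0 0 -0.1694 0.725 -0.595 -0.175 1;0 0 -0.1694 0.725 -0.595 -0.175 1"

```text
time: 1.9
eef_pos: [0.4488, -0.2714, 0.3201]
tcp_rot: [0.73, 0.684, -0.0, 0.0]
contact_force: [-0.2, -0.9, -0.5]
opening: 0.998
finger_force: 0.0
```

```bash
python3 - <<'E'
from h import *
p=ctrl.read_camera("wrist");save(p,"w1.png");s=ctrl.get_state();print(s["time"],s["eef_pos"],s["tcp_rot"],s["qpos"])
print(np.round(world(p,[0,0,0]),3),proj(p,[[.505,-.265,.045]]))
for d in ctrl.look_for(p,"cup"): print(d["p"],world(p,d["position"]))
for x in blobs(p,"red")[0]: print(x,at_z(p,x[0],.03))
E
```

```text
1.95 [ 0.44842812 -0.27207584  0.31973844] [ 7.30146101e-01  6.83290984e-01 -3.09989144e-04 -7.53569751e-05] [-7.38659448e-01 -9.70625307e-02  1.86238465e+00 -6.17600313e-04
  1.37647027e+00 -6.72264852e-01]
[ 0.454 -0.197  0.445] [[366.71715299 156.06628766]]
0.59 [ 0.50487229 -0.27382634  0.01033435]
(array([366.70940171, 162.69230769]), array([ 345,  141,   45,   44, 1521], dtype=int32)) [ 0.50671045 -0.27580412  0.03      ]
```

View pics/w1.png

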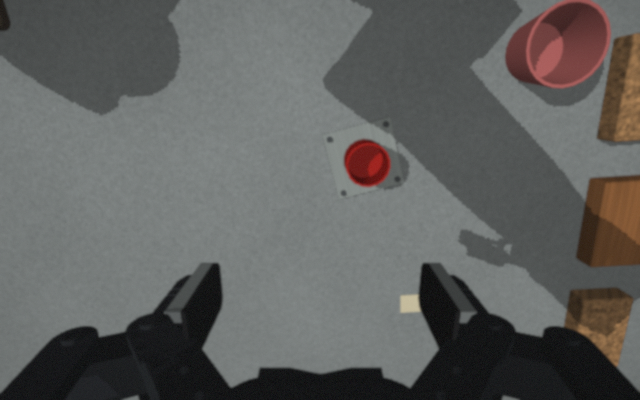

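The wrist picture shows the red cup at (367,162) on its steel foot and the mixing cup at (560,45). Next I'll refine the cup position and move over the rack.

```bash
cat >> h.py <<'E'
from scipy.optimize import least_squares
def cupfit(p,box,x0=(.506,-.274)):
    t=np.linspace(0,2*np.pi,60)
    def f(x):
        P=np.array([[x[0]+.027*np.cos(a),x[1]+.027*np.sin(a),z] for z in(.008,.045) for a in t]);u=proj(p,P)
        return [u[:,0].min()-box[0],u[:,0].max()+1-box[0]-box[2],u[:,1].min()-box[1],u[:,1].max()+1-box[1]-box[3]]
    r=least_squares(f,x0,x_scale=.01,diff_step=1e-4);return r.x,np.round(r.fun,1)
E
python3 - <<'E'
from h import *
for n in("wrist","side","scene"):
    p=ctrl.read_camera(n)
    for x in blobs(p,"red",10)[0]: print(n,x[1],cupfit(p,x[1]))
E
```

```text
wrist [ 346  140   44   45 1541] (array([ 0.5057753 , -0.27570003]), array([-2.3,  2.1, -2.1,  2.2]))
side [393 172  17  20 281] (array([ 0.50622134, -0.27828372]), array([-2.3,  2.2, -1.3,  1.1]))
```

Scaled: 330 mm / 400 = 0.825, 30 mm / 400 = 0.075.

Emit:
send_rows --rows "0 0 0 0.825 0.075 -0.05 1;0 0 0 0.825 0.075 -0.05 1;0 0 0 0.825 0.075 -0.05 1;0 0 0 0.825 0.075 -0.05 1;0 0 0 0.825 0.075 -0.05 1;0 0 0 0.825 0.075 -0.05 1;0 0 0 0.825 0.075 -0.05 1;0 0 0 0.825 0.075 -0.05 1"

```text
time: 3.15
eef_pos: [0.5003, 0.0546, 0.3396]
tcp_rot: [0.73, 0.683, -0.0, -0.0]
contact_force: [0.5, 0.1, 0.3]
opening: 1.0
finger_force: 0.0
```

```bash
python3 - <<'E'
from h import *
p=ctrl.read_camera("wrist");save(p,"w2.png");s=ctrl.get_state();print(s["time"],s["eef_pos"],s["tcp_rot"],s["qpos"])
print(np.round(world(p,[0,0,0]),3))
for x in blobs(p,"blue")[0]: print(x,at_z(p,x[0],.154))
for t in["thumb_a","rack"]:
  for d in ctrl.look_for(p,t): print(t,d["p"],world(p,d["position"]))
E
```

```text
3.2 [0.50026066 0.05444    0.3397081 ] [ 7.30546170e-01  6.82863210e-01 -3.51751532e-04 -7.91534016e-05] [-9.32858810e-02 -1.57637604e-01  1.88123602e+00 -4.26029794e-04
  1.41857961e+00 -2.57744822e-02]
[0.506 0.129 0.464]
(array([309.39493671,  12.36202532]), array([293,   0,  33,  31, 790], dtype=int32)) [0.50118913 0.19731972 0.154     ]
(array([309.93341709, 100.34170854]), array([295,  85,  31,  32, 796], dtype=int32)) [0.49642846 0.12876946 0.154     ]
(array([310.77200577, 180.27272727]), array([297, 164,  28,  32, 693], dtype=int32)) [0.49177812 0.05698786 0.154     ]
thumb_a 0.97 [0.38079593 0.09076961 0.1388945 ]
thumb_a 0.85 [0.48520256 0.05729156 0.15253325]
thumb_a 0.63 [0.49856873 0.12982619 0.15361627]
thumb_a 0.61 [0.50024824 0.20143278 0.1573224 ]
thumb_a 0.5 [0.49547953 0.13156605 0.15722733]
rack 0.93 [0.50476756 0.13185688 0.04498496]
```

View pics/w2.png

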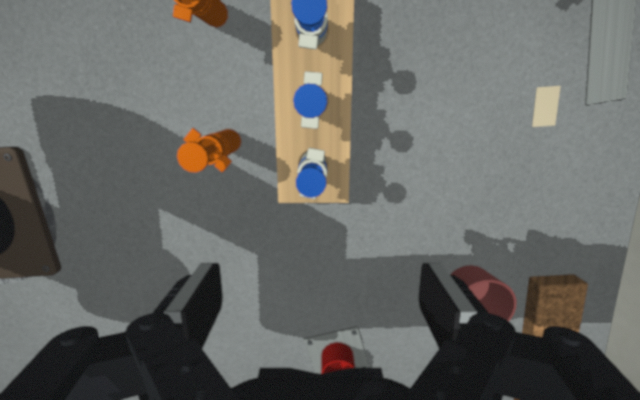

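The wrist view shows the plates at (310,12), (310,100) and (311,180). The rack runs straight up the image, so the tool is aligned with it. Now I'll push the nearest one, with the fingers closed.

Scaled: 155 mm / 400 = 0.3875, 100 mm / 400 = 0.25.

Emit:
send_rows --rows "0 0 0 0.0075 -0.0225 0 -1;0 0 0 0.0075 -0.0225 0.125 -1;0 0 0 0.0075 -0.0225 0.25 -1;0 0 0 0.0075 -0.0225 0.325 -1;0 0 0 0.0075 -0.0225 0.375 -1;0 0 0 0.0075 -0.0225 0.3875 -1;0 0 0 0.0075 -0.0225 0.3875 -1;0 0 0 0.0075 -0.0225 0.3875 -1" --grip_force 40

```text
time: 4.3
eef_pos: [0.4922, 0.0594, 0.1865]
tcp_rot: [0.73, 0.684, 0.001, 0.001]
contact_force: [-0.9, -0.1, 0.1]
opening: -0.0
finger_force: 0.0
```

```bash
python3 - <<'E'
from h import *
p=ctrl.read_camera("wrist");save(p,"w3.png");s=ctrl.get_state();print(s["time"],s["eef_pos"],s["contact_force"],s["opening"])
print(proj(p,[s["eef_pos"]+[0,0,-.019],s["eef_pos"]+[0,0,-.029]]))
for x in blobs(p,"blue")[0]: print(x,at_z(p,x[0],.154))
E
```

```text
4.35 [0.49220392 0.0593542  0.18644408] [-0.37340261 -0.02811793  0.07040721] 0.0011434416847200394
[[319.45682607 265.31832062]
 [319.44037076 255.90789286]]
(array([318.11652281, 111.41245376]), array([ 287,   79,   64,   66, 3244], dtype=int32)) [0.49619239 0.12883795 0.154     ]
(array([317.27810219, 237.24306569]), array([ 292,  214,   53,   48, 1370], dtype=int32)) [0.49169051 0.06802309 0.154     ]
```

View pics/w3.png

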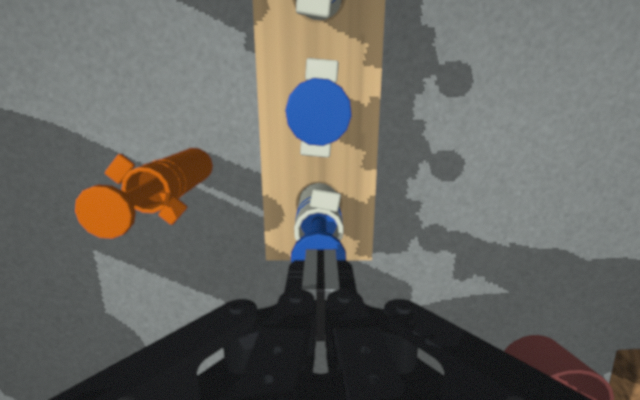

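The wrist view shows the closed fingers at (320,265) centred over the plate, whose top edge is at y≈232.

Emit:
send_rows --rows "0 0 0 0 0 0.01 -1;0 0 0 0 0 0.02 -1;0 0 0 0 0 0.0275 -1;0 0 0 0 0 0.035 -1;0 0 0 0 0 0.04 -1;0 0 0 0 0 0.045 -1;0 0 0 0 0 0.05 -1;0 0 0 0 0 0.05 -1"

```text
time: 5.35
eef_pos: [0.4916, 0.0594, 0.1654]
tcp_rot: [0.73, 0.684, 0.0, 0.0]
contact_force: [-0.8, -0.2, 3.6]
opening: -0.002
finger_force: 1.8
```

Scaled: 15 mm / 400 = 0.0375, 13 mm / 400 = 0.0325.

Emit:
send_rows --rows "0 0 0 0 0 0.0075 -1;0 0 0 0 0 0.0125 -1;0 0 0 0 0 0.0175 -1;0 0 0 0 0 0.0225 -1;0 0 0 0 0 0.0275 -1;0 0 0 0 0 0.0325 -1;0 0 0 0 0 0.0375 -1;0 0 0 0 0 0.0375 -1"

```text
time: 6.35
eef_pos: [0.4913, 0.0595, 0.1496]
tcp_rot: [0.73, 0.684, -0.0, -0.0]
contact_force: [0.4, -0.2, 3.2]
opening: 0.001
finger_force: 1.0
```

Scaled: 3 mm / 400 = 0.0075, 2 mm / 400 = 0.005.

Emit:
send_rows --rows "0 0 0 0 0 0.0025 -1;0 0 0 0 0 0.005 -1;0 0 0 0 0 0.0075 -1;0 0 0 0 0 0.0075 -1"

```text
time: 6.85
eef_pos: [0.4914, 0.0595, 0.1469]
tcp_rot: [0.73, 0.684, -0.0, -0.0]
contact_force: [-1.2, 0.8, 3.6]
opening: -0.002
finger_force: 1.5
```

Scaled: 3 mm / 400 = 0.0075, 2 mm / 400 = 0.005.

Emit:
send_rows --rows "0 0 0 0 0 0.0025 -1;0 0 0 0 0 0.005 -1;0 0 0 0 0 0.0075 -1;0 0 0 0 0 0.0075 -1"

```text
time: 7.35
eef_pos: [0.4914, 0.0595, 0.1438]
tcp_rot: [0.73, 0.684, -0.0, -0.0]
contact_force: [-0.8, 0.6, 2.6]
opening: -0.002
finger_force: 1.4
```

Sound. On to just short of home.

Scaled: 7 mm / 400 = 0.0175, 6 mm / 400 = 0.015.

Emit:
send_rows --rows "0 0 0 0 0 0.0025 -1;0 0 0 0 0 0.005 -1;0 0 0 0 0 0.01 -1;0 0 0 0 0 0.0125 -1;0 0 0 0 0 0.015 -1;0 0 0 0 0 0.0175 -1;0 0 0 0 0 0.0175 -1"

```text
time: 8.22
eef_pos: [0.4914, 0.0594, 0.1368]
tcp_rot: [0.73, 0.684, -0.0, -0.0]
contact_force: [0.0, 0.4, 2.0]
opening: 0.005
finger_force: 1.4
```

Scaled: 1 mm / 400 = 0.0025, 0.5 mm / 400 = 0.0013.

Emit:
send_rows --rows "0 0 0 0 0 0.0013 -1;0 0 0 0 0 0.0025 -1;0 0 0 0 0 0.0025 -1"

```text
time: 8.6
eef_pos: [0.4914, 0.0595, 0.136]
tcp_rot: [0.73, 0.684, -0.0, -0.0]
contact_force: [-0.7, 1.8, 2.9]
opening: 0.001
finger_force: 1.7
```

Scaled: 0.5 mm / 400 = 0.0013.

Emit:
send_rows --rows "0 0 0 0 0 0.0013 -1;0 0 0 0 0 0.0013 -1"

```text
time: 8.85
eef_pos: [0.4914, 0.0595, 0.1355]
tcp_rot: [0.73, 0.684, -0.0, -0.0]
contact_force: [0.1, -0.3, 4.8]
opening: -0.0
finger_force: 1.7
```

Scaled: 0.5 mm / 400 = 0.0013.

Emit:
send_rows --rows "0 0 0 0 0 0.0013 -1;0 0 0 0 0 0.0013 -1"

```text
time: 9.1
eef_pos: [0.4914, 0.0595, 0.135]
tcp_rot: [0.73, 0.684, -0.0, -0.0]
contact_force: [-0.8, -0.1, 3.1]
opening: 0.0
finger_force: 1.7
```

Scaled: 0.5 mm / 400 = 0.0013.

Emit:
send_rows --rows "0 0 0 0 0 0.0013 -1;0 0 0 0 0 0.0013 -1"

```text
time: 9.35
eef_pos: [0.4916, 0.0595, 0.1347]
tcp_rot: [0.73, 0.684, 0.0, 0.0]
contact_force: [-0.2, 1.0, 4.9]
opening: 0.002
finger_force: 2.4
```

Scaled: 0.5 mm / 400 = 0.0013.

Emit:
send_rows --rows "0 0 0 0 0 0.0013 -1;0 0 0 0 0 0.0013 -1"

```text
time: 9.6
eef_pos: [0.4919, 0.0594, 0.1347]
tcp_rot: [0.73, 0.684, 0.0, 0.0]
contact_force: [-0.9, 1.2, 6.4]
opening: 0.004
finger_force: 3.3
```

Scaled: 1 mm / 400 = 0.0025, 0.5 mm / 400 = 0.0013.

Emit:
send_rows --rows "0 0 0 0 0 0.0013 -1;0 0 0 0 0 0.0025 -1;0 0 0 0 0 0.0025 -1"

```text
time: 9.98
eef_pos: [0.4926, 0.0594, 0.1348]
tcp_rot: [0.73, 0.684, 0.001, 0.001]
contact_force: [-2.1, 0.5, 9.2]
opening: 0.002
finger_force: 5.0
```

Scaled: 70 mm / 400 = 0.175, -60 mm / 400 = -0.15.

Emit:
send_rows --rows "0 0 0 0 0 -0.025 -1;0 0 0 0 0 -0.1375 -1;0 0 0 0.05 0 -0.15 -1;0 0 0 0.175 -0.0013 -0.15 -1;0 0 0 0.175 -0.0013 -0.145 -1;0 0 0 0.175 -0.0013 -0.1325 -1;0 0 0 0.175 -0.0013 -0.1325 -1"

```text
time: 10.85
eef_pos: [0.4948, 0.1285, 0.1848]
tcp_rot: [0.73, 0.683, -0.001, -0.001]
contact_force: [-0.8, -0.2, -0.4]
opening: -0.002
finger_force: 0.0
```

```bash
python3 - <<'E'
from h import *
p=ctrl.read_camera("scene");q=ctrl.read_camera("wrist");save(p,"s2.png");s=ctrl.get_state();print(s["time"],s["eef_pos"],s["contact_force"])
for x in blobs(p,"blue")[0]: print(x,at_z(p,x[0],.153),at_z(p,x[0],.113))
for x in blobs(q,"blue")[0]: print(x,at_z(q,x[0],.153))
E
```

```text
10.95 [0.49536347 0.12849987 0.18558859] [-0.1410224   0.34934728 -0.22496353]
(array([179.21958457,   4.55192878]), array([154,   0,  52,  16, 337], dtype=int32)) [ 0.55227634 -0.90439875  0.153     ] [ 0.53572392 -0.98309041  0.113     ]
(array([342.28571429, 182.47619048]), array([338, 179,  10,   7,  42], dtype=int32)) [0.51192782 0.08152881 0.153     ] [0.49317337 0.05664447 0.113     ]
(array([360.60784314, 194.80392157]), array([356, 192,  11,   7,  51], dtype=int32)) [0.49634678 0.13462775 0.153     ] [0.47674198 0.11264129 0.113     ]
(array([377.84042553, 217.56382979]), array([373, 213,  11,  10,  94], dtype=int32)) [0.50067657 0.20649225 0.153     ] [0.48130808 0.18842782 0.113     ]
(array([322.01819284,  97.75197089]), array([ 291,   65,   63,   66, 3298], dtype=int32)) [0.50119442 0.20367124 0.153     ]
(array([321.63515017, 233.91101224]), array([ 294,  206,   56,   55, 1798], dtype=int32)) [0.49680088 0.13888731 0.153     ]
(array([320.11666667, 343.41666667]), array([315, 341,  11,   6,  60], dtype=int32)) [0.49169188 0.07351928 0.153     ]
```

Scaled: 30 mm / 400 = 0.075, 26 mm / 400 = 0.065.

Emit:
send_rows --rows "0 0 0 0.0013 0.0013 0.015 -1;0 0 0 0.0013 0.0013 0.025 -1;0 0 0 0.0013 0.0013 0.035 -1;0 0 0 0.0013 0.0013 0.045 -1;0 0 0 0.0013 0.0013 0.055 -1;0 0 0 0.0013 0.0013 0.065 -1;0 0 0 0.0013 0.0013 0.075 -1;0 0 0 0.0013 0.0013 0.075 -1"

```text
time: 11.95
eef_pos: [0.4958, 0.1298, 0.1553]
tcp_rot: [0.73, 0.684, -0.0, -0.0]
contact_force: [1.0, -0.8, 0.7]
opening: 0.002
finger_force: 0.6
```

Scaled: 5 mm / 400 = 0.0125, 4 mm / 400 = 0.01.

Emit:
send_rows --rows "0 0 0 0 0 0.005 -1;0 0 0 0 0 0.01 -1;0 0 0 0 0 0.0125 -1;0 0 0 0 0 0.0125 -1"

```text
time: 12.45
eef_pos: [0.496, 0.1298, 0.1509]
tcp_rot: [0.73, 0.684, -0.0, -0.0]
contact_force: [1.0, -0.4, 2.3]
opening: -0.001
finger_force: 1.4
```

Emit:
send_rows --rows "0 0 0 0 0 0.0025 -1;0 0 0 0 0 0.005 -1;0 0 0 0 0 0.0075 -1;0 0 0 0 0 0.0075 -1"

```text
time: 12.95
eef_pos: [0.496, 0.1298, 0.1479]
tcp_rot: [0.73, 0.684, -0.0, -0.0]
contact_force: [-0.4, -0.4, 3.8]
opening: 0.001
finger_force: 1.5
```

Scaled: 3 mm / 400 = 0.0075, 2 mm / 400 = 0.005.

Emit:
send_rows --rows "0 0 0 0 0 0.0025 -1;0 0 0 0 0 0.005 -1;0 0 0 0 0 0.0075 -1;0 0 0 0 0 0.0075 -1"

```text
time: 13.45
eef_pos: [0.496, 0.1298, 0.1448]
tcp_rot: [0.73, 0.684, -0.0, -0.0]
contact_force: [0.4, 0.3, 3.2]
opening: 0.001
finger_force: 1.5
```

Sound as well (0.030 with steady drag).

Scaled: 8.5 mm / 400 = 0.0213, 8 mm / 400 = 0.02.

Emit:
send_rows --rows "0 0 0 0 0 0.0025 -1;0 0 0 0 0 0.0075 -1;0 0 0 0 0 0.0125 -1;0 0 0 0 0 0.0175 -1;0 0 0 0 0 0.02 -1;0 0 0 0 0 0.0213 -1;0 0 0 0 0 0.0213 -1"

```text
time: 14.32
eef_pos: [0.496, 0.1298, 0.1364]
tcp_rot: [0.73, 0.684, -0.0, -0.0]
contact_force: [-0.5, -0.5, 3.5]
opening: -0.002
finger_force: 1.5
```

Scaled: 1 mm / 400 = 0.0025, 0.5 mm / 400 = 0.0013.

Emit:
send_rows --rows "0 0 0 0 0 0.0013 -1;0 0 0 0 0 0.0025 -1;0 0 0 0 0 0.0025 -1"

```text
time: 14.7
eef_pos: [0.496, 0.1298, 0.1355]
tcp_rot: [0.73, 0.684, -0.0, -0.0]
contact_force: [0.4, -0.3, 3.4]
opening: 0.003
finger_force: 1.7
```

Emit:
send_rows --rows "0 0 0 0 0 0.0013 -1;0 0 0 0 0 0.0025 -1;0 0 0 0 0 0.0025 -1"

```text
time: 15.08
eef_pos: [0.4962, 0.1298, 0.1348]
tcp_rot: [0.73, 0.684, 0.0, 0.0]
contact_force: [-1.3, 0.1, 4.6]
opening: -0.001
finger_force: 2.4
```

Scaled: 1.5 mm / 400 = 0.0038, 1 mm / 400 = 0.0025.

Emit:
send_rows --rows "0 0 0 0 0 0.0013 -1;0 0 0 0 0 0.0025 -1;0 0 0 0 0 0.0038 -1;0 0 0 0 0 0.0038 -1"

```text
time: 15.58
eef_pos: [0.4971, 0.13, 0.1348]
tcp_rot: [0.73, 0.684, 0.001, 0.001]
contact_force: [-2.2, -1.2, 9.2]
opening: 0.005
finger_force: 5.0
```

Scaled: 75 mm / 400 = 0.1875, -60 mm / 400 = -0.15.

Emit:
send_rows --rows "0 0 0 0 0 -0.025 -1;0 0 0 0 0 -0.1375 -1;0 0 0 0.05 0 -0.15 -1;0 0 0 0.1875 0 -0.15 -1;0 0 0 0.1875 0 -0.145 -1;0 0 0 0.1875 0 -0.1325 -1;0 0 0 0.1875 0 -0.1325 -1"

```text
time: 16.45
eef_pos: [0.5002, 0.2037, 0.1847]
tcp_rot: [0.73, 0.683, -0.001, -0.001]
contact_force: [-0.4, -0.7, -0.2]
opening: -0.002
finger_force: 0.0
```

```bash
python3 - <<'E'
from h import *
q=ctrl.read_camera("wrist");save(q,"w4.png");s=ctrl.get_state();print(s["time"],s["eef_pos"],s["contact_force"])
for x in blobs(q,"blue")[0]: print(x,at_z(q,x[0],.153))
E
```

```text
16.5 [0.50053212 0.20362602 0.18515358] [-0.38111125 -0.22637767  0.54633028]
(array([542.05369484,  19.43328017]), array([ 517,    0,   76,   46, 1881], dtype=int32)) [0.59878755 0.30351396 0.153     ]
(array([321.57391793, 234.10680157]), array([ 294,  207,   55,   54, 1779], dtype=int32)) [0.50181056 0.21419969 0.153     ]
(array([320.18918919, 343.95945946]), array([315, 341,  11,   7,  74], dtype=int32)) [0.49678422 0.14877852 0.153     ]
```

View pics/w4.png

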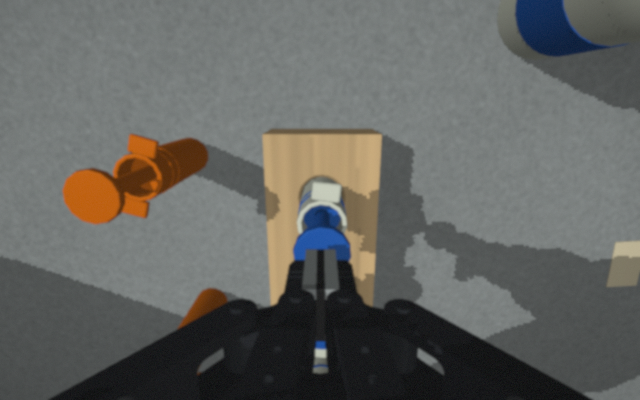

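The fingers are at (320,268), centred over the third plate, with the tab pointing along the rack. I'll push this one, the likely lumped one, slowly.

Scaled: 30 mm / 400 = 0.075, 26 mm / 400 = 0.065.

Emit:
send_rows --rows "0 0 0 0.0013 0.0013 0.015 -1;0 0 0 0.0013 0.0013 0.025 -1;0 0 0 0.0013 0.0013 0.035 -1;0 0 0 0.0013 0.0013 0.045 -1;0 0 0 0.0013 0.0013 0.055 -1;0 0 0 0.0013 0.0013 0.065 -1;0 0 0 0.0013 0.0013 0.075 -1;0 0 0 0.0013 0.0013 0.075 -1"

```text
time: 17.5
eef_pos: [0.5013, 0.205, 0.1554]
tcp_rot: [0.73, 0.684, -0.0, -0.0]
contact_force: [0.8, 0.4, 1.7]
opening: -0.001
finger_force: 0.7
```

Emit:
send_rows --rows "0 0 0 0 0 0.005 -1;0 0 0 0 0 0.01 -1;0 0 0 0 0 0.01 -1"

```text
time: 17.88
eef_pos: [0.5015, 0.2051, 0.1519]
tcp_rot: [0.73, 0.684, -0.0, 0.0]
contact_force: [0.3, -0.7, 3.3]
opening: -0.002
finger_force: 1.5
```

Emit:
send_rows --rows "0 0 0 0 0 0.0025 -1;0 0 0 0 0 0.005 -1;0 0 0 0 0 0.005 -1"

```text
time: 18.25
eef_pos: [0.5018, 0.2052, 0.1507]
tcp_rot: [0.73, 0.684, 0.0, 0.0]
contact_force: [-0.9, -0.7, 5.8]
opening: -0.002
finger_force: 2.8
```

Scaled: 3 mm / 400 = 0.0075, 2 mm / 400 = 0.005.

Emit:
send_rows --rows "0 0 0 0 0 0.0025 -1;0 0 0 0 0 0.005 -1;0 0 0 0 0 0.0075 -1;0 0 0 0 0 0.0075 -1"

```text
time: 18.75
eef_pos: [0.5024, 0.2054, 0.1487]
tcp_rot: [0.73, 0.684, 0.001, 0.001]
contact_force: [-1.0, 0.3, 8.3]
opening: -0.002
finger_force: 4.3
```

Scaled: 3 mm / 400 = 0.0075, 2 mm / 400 = 0.005.

Emit:
send_rows --rows "0 0 0 0 0 0.0025 -1;0 0 0 0 0 0.005 -1;0 0 0 0 0 0.0075 -1;0 0 0 0 0 0.0075 -1"

```text
time: 19.25
eef_pos: [0.503, 0.2055, 0.1467]
tcp_rot: [0.73, 0.684, 0.002, 0.001]
contact_force: [-0.3, -1.3, 11.1]
opening: -0.002
finger_force: 5.8
```

The resistance climbs to 11 N at a stroke of about 0.028, so this is the lumped syringe. I'll lift, open and re-measure it.

Scaled: -120 mm / 400 = -0.3, -100 mm / 400 = -0.25.

Emit:
send_rows --rows "0 0 0 0 0 -0.025 -1;0 0 0 0 0 -0.15 -1;0 0 0 0 0 -0.25 1;0 0 0 -0.125 0 -0.3 1;0 0 0 -0.125 0 -0.3 1;0 0 0 -0.125 0 -0.3 1;0 0 0 -0.125 0 -0.3 1"

```text
time: 20.12
eef_pos: [0.4975, 0.1558, 0.2625]
tcp_rot: [0.73, 0.684, -0.001, -0.001]
contact_force: [-0.6, 0.0, -0.3]
opening: 1.002
finger_force: 0.0
```

```bash
python3 - <<'E'
from h import *
q=ctrl.read_camera("wrist");save(q,"w5.png");s=ctrl.get_state();print(s["time"],s["eef_pos"],s["tcp_rot"],s["opening"])
for x in blobs(q,"blue")[0]: print(x,at_z(q,x[0],.127),at_z(q,x[0],.115))
p=ctrl.read_camera("scene")
for x in blobs(p,"blue")[0]: print(x,at_z(p,x[0],.125),at_z(p,x[0],.113))
E
```

```text
20.175 [0.49758712 0.15583281 0.26261657] [ 0.72950511  0.68397413 -0.00095342 -0.00087855] 1.0015984116912284
(array([321.18528864, 136.54376164]), array([ 303,  118,   37,   38, 1074], dtype=int32)) [0.50128601 0.20332682 0.127     ] [0.50121124 0.20207373 0.115     ]
(array([320.87483531, 223.07246377]), array([305, 208,  32,  31, 759], dtype=int32)) [0.49659299 0.13347931 0.127     ] [0.49630173 0.12900402 0.115     ]
(array([320.64835165, 299.15541601]), array([306, 286,  30,  27, 637], dtype=int32)) [0.49183981 0.0621303  0.127     ] [0.49132927 0.05436353 0.115     ]
(array([175.49242424,   4.04166667]), array([155,   0,  46,  15, 264], dtype=int32)) [ 0.55115192 -0.97039245  0.125     ] [ 0.54635118 -0.994172    0.113     ]
(array([197.5,   9. ]), array([193,   5,   9,   9,  18], dtype=int32)) [ 0.49493451 -0.89359506  0.125     ] [ 0.48924722 -0.9161635   0.113     ]
(array([175.6 ,  11.64]), array([172,   9,  10,   8,  25], dtype=int32)) [ 0.569453   -0.91941334  0.125     ] [ 0.56494087 -0.94238894  0.113     ]
(array([343.31343284, 181.41791045]), array([338, 178,  11,   8,  67], dtype=int32)) [0.49478188 0.06272779 0.125     ] [0.48909219 0.05524069 0.113     ]
(array([358.64788732, 202.94366197]), array([354, 199,  10,   9,  71], dtype=int32)) [0.50059095 0.13624894 0.125     ] [0.49499286 0.12992128 0.113     ]
(array([376.43956044, 222.86813187]), array([371, 218,  12,  12,  91], dtype=int32)) [0.49860733 0.20368541 0.125     ] [0.49297796 0.19842124 0.113     ]
```

View pics/w5.png

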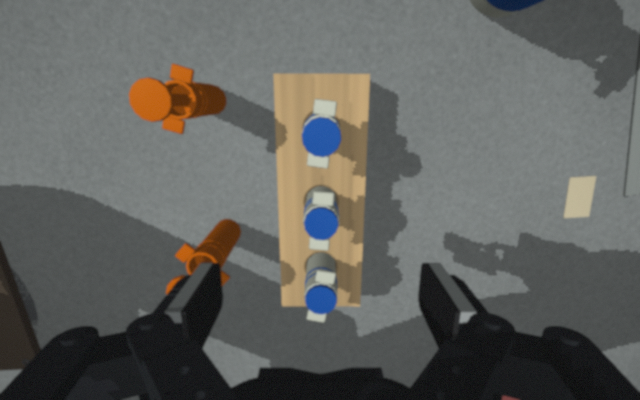

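All as expected: the third plate at (321,136) stands higher, and the other two are home at (321,223) and (320,299). Now I'll grasp the barrel.

Scaled: 172 mm / 400 = 0.43, 160 mm / 400 = 0.4.

Emit:
send_rows --rows "0 0 0 0.12 0.0013 0 1;0 0 0 0.12 0.0013 0.125 1;0 0 0 0.12 0.0013 0.225 1;0 0 0 0.12 0.0013 0.3 1;0 0 0 0.12 0.0013 0.3625 1;0 0 0 0.12 0.0013 0.4 1;0 0 0 0.12 0.0013 0.43 1;0 0 0 0.12 0.0013 0.43 1"

```text
time: 21.22
eef_pos: [0.5015, 0.2031, 0.0914]
tcp_rot: [0.73, 0.684, -0.001, -0.0]
contact_force: [0.7, -0.6, 0.7]
opening: 0.997
finger_force: 0.0
```

Emit:
send_rows --rows "0 0 0 0 0 0 -1;0 0 0 0 0 0 -1;0 0 0 0 0 0 -1;0 0 0 0 0 0 -1;0 0 0 0 0 0 -1;0 0 0 0 0 0 -1" --grip_force 40

```text
time: 21.98
eef_pos: [0.5021, 0.2032, 0.0928]
tcp_rot: [0.73, 0.684, 0.0, 0.0]
contact_force: [-2.0, 0.3, 5.1]
opening: 0.359
finger_force: 39.8
```

Scaled: -80 mm / 400 = -0.2, -60 mm / 400 = -0.15.

Emit:
send_rows --rows "0 0 0 0 0 -0.0125 -1;0 0 0 0 0 -0.03 -1;0 0 0 0 0 -0.05 -1;0 0 0 0 0 -0.075 -1;0 0 0 0 0 -0.1125 -1;0 0 0 0 0 -0.15 -1;0 0 0 0 0 -0.2 -1;0 0 0 0 0 -0.2 -1"

```text
time: 22.98
eef_pos: [0.5034, 0.2034, 0.1749]
tcp_rot: [0.73, 0.684, 0.002, 0.001]
contact_force: [-0.0, -0.2, -1.5]
opening: 0.36
finger_force: 39.8
```

```bash
python3 - <<'E'
from h import *
q=ctrl.read_camera("wrist");save(q,"w6.png");s=ctrl.get_state();print(s["time"],s["eef_pos"],s["contact_force"],s["opening"],s["wrist_torque"])
p=ctrl.read_camera("side");save(p,"d6.png");c=p["color"][100:360,180:460];cv2.imwrite("pics/d6c.png",cv2.resize(c,None,fx=2,fy=2)[:,:,::-1])
E
```

```text
23.025 [0.50250533 0.20318225 0.17335223] [ 0.46500449  0.1699712  -1.81210366] 0.3595053616037964 [-0.03805967 -0.02326883 -0.00367516]
```

View pics/d6c.png

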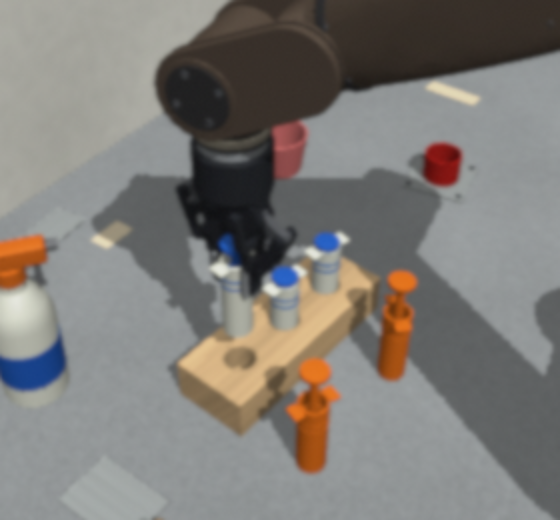

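The side view shows the syringe hanging upright in the fingers above the empty socket at crop (240,357), with the other two seated. I'll raise it clear and carry it to the cup.

Scaled: -235 mm / 400 = -0.5875, -185 mm / 400 = -0.4625.

Emit:
send_rows --rows "0 0 0 0 0 -0.05 -1;0 0 0 0 0 -0.1125 -1;0 0 0 -0.025 0.0025 -0.175 -1;0 0 0 -0.1 0.0075 -0.1875 -1;0 0 0 -0.2125 0.015 -0.1875 -1;0 0 0 -0.3375 0.025 -0.1875 -1;0 0 0 -0.4625 0.035 -0.1875 -1;0 0 0 -0.5875 0.0425 -0.1875 -1"

```text
time: 24.08
eef_pos: [0.5027, -0.0339, 0.2458]
tcp_rot: [0.73, 0.684, -0.0, -0.001]
contact_force: [1.6, -0.6, -1.2]
opening: 0.36
finger_force: 40.0
```

Scaled: -243 mm / 400 = -0.6075, -235 mm / 400 = -0.5875.

Emit:
send_rows --rows "0 0 0 -0.125 0.01 0 -1;0 0 0 -0.25 0.0175 0 -1;0 0 0 -0.3625 0.0275 0 -1;0 0 0 -0.4625 0.035 0 -1;0 0 0 -0.5375 0.04 0 -1;0 0 0 -0.5875 0.0438 0 -1;0 0 0 -0.6075 0.045 0 -1;0 0 0 -0.6075 0.045 0 -1"

```text
time: 25.08
eef_pos: [0.5055, -0.2759, 0.2466]
tcp_rot: [0.73, 0.684, 0.0, -0.001]
contact_force: [0.2, -0.5, -2.2]
opening: 0.363
finger_force: 40.0
```

```bash
python3 - <<'E'
from h import *
s=ctrl.get_state();print(s["time"],s["eef_pos"],s["tcp_rot"],s["opening"])
for n in("side","scene"):
    p=ctrl.read_camera(n);save(p,n+"7.png")
    for x in blobs(p,"red",10)[0]: print(n,x[1],cupfit(p,x[1]))
    u=proj(p,[s["eef_pos"],[.506,-.276,.045]]);print(u)
    if n=="side": c=p["color"][60:240,320:500];cv2.imwrite("pics/d7c.png",cv2.resize(c,None,fx=3,fy=3)[:,:,::-1])
E
```

```text
25.075 [ 0.50551765 -0.27586285  0.24664013] [ 7.29859187e-01  6.83597309e-01  1.11290848e-04 -5.23756767e-04] 0.36297802321722655
side [393 172  17  20 279] (array([ 0.50622134, -0.27828372]), array([-2.3,  2.2, -1.3,  1.1]))
[[411.166997   112.16203619]
 [401.35469902 176.43255854]]
[[269.98101705  69.87374104]
 [277.22202589 125.72858464]]
```

View pics/d7c.png

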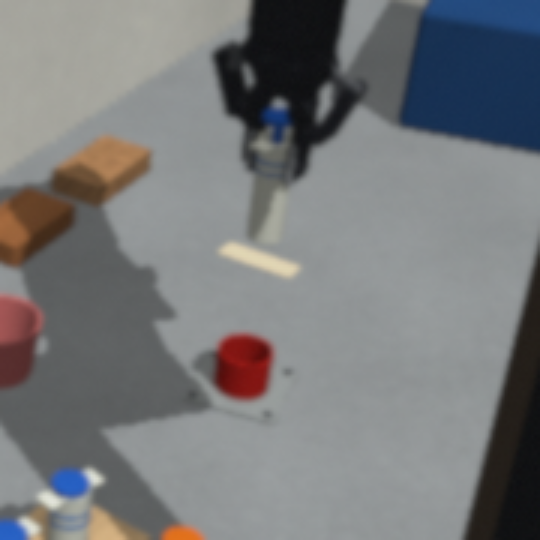

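The side view shows the syringe held upright above the red cup, whose rim is at crop (245,350), and the alignment agrees. I'll lower it to just above the rim and check.

Scaled: 110 mm / 400 = 0.275, 108 mm / 400 = 0.27.

Emit:
send_rows --rows "0 0 0 0 0 0.0375 -1;0 0 0 0 0 0.1 -1;0 0 0 0 0 0.1625 -1;0 0 0 0 0 0.2125 -1;0 0 0 0 0 0.25 -1;0 0 0 0 0 0.27 -1;0 0 0 0 0 0.275 -1;0 0 0 0 0 0.275 -1"

```text
time: 26.18
eef_pos: [0.5059, -0.2765, 0.1377]
tcp_rot: [0.73, 0.684, 0.0, 0.001]
contact_force: [-0.9, -0.1, -2.2]
opening: 0.358
finger_force: 39.9
```

```bash
python3 - <<'E'
from h import *
s=ctrl.get_state();e=s["eef_pos"];print(s["time"],e,s["contact_force"])
o=[]
for n,y,x in(("side",110,350),("scene",70,220)):
    p=ctrl.read_camera(n);c=np.ascontiguousarray(p["color"][y:y+100,x:x+100,::-1]);c=cv2.resize(c,None,fx=4,fy=4)
    for X in([e[0],e[1],e[2]-.077],[.506,-.276,.045]):
        u=(proj(p,[X])[0]-[x,y]+.5)*4;cv2.drawMarker(c,tuple(int(v) for v in u),(0,255,0),0,12)
    o.append(c)
cv2.imwrite("pics/d8.png",np.hstack(o))
E
```

```text
26.175 [ 0.50594941 -0.27652564  0.13768994] [-0.87781163 -0.08583366 -2.21084441]
```

View pics/d8.png

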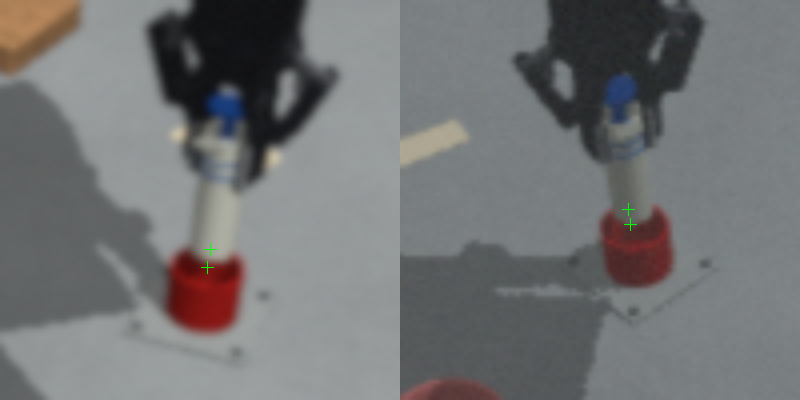

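Both views show the barrel bottom centred above the cup opening, within about 3 mm against 8 mm clearance. I'll lower it in.

Scaled: 46 mm / 400 = 0.115, 43 mm / 400 = 0.1075.

Emit:
send_rows --rows "0 0 0 0 -0.0025 0.02 -1;0 0 0 0 -0.0025 0.04 -1;0 0 0 0 -0.0025 0.06 -1;0 0 0 0 -0.0025 0.0775 -1;0 0 0 0 -0.0025 0.095 -1;0 0 0 0 -0.0025 0.1075 -1;0 0 0 0 -0.0025 0.115 -1;0 0 0 0 -0.0025 0.115 -1"

```text
time: 27.28
eef_pos: [0.5045, -0.2761, 0.0908]
tcp_rot: [0.73, 0.684, -0.0, -0.0]
contact_force: [0.4, 0.7, -1.2]
opening: 0.361
finger_force: 40.0
```

Scaled: 4 mm / 400 = 0.01, 3 mm / 400 = 0.0075.

Emit:
send_rows --rows "0 0 0 0 0 0.0025 -1;0 0 0 0 0 0.005 -1;0 0 0 0 0 0.0075 -1;0 0 0 0 0 0.01 -1;0 0 0 0 0 0.01 -1"

```text
time: 27.9
eef_pos: [0.5045, -0.2761, 0.0869]
tcp_rot: [0.73, 0.684, -0.0, -0.0]
contact_force: [-0.2, 0.5, -1.8]
opening: 0.359
finger_force: 40.0
```

Scaled: 1.5 mm / 400 = 0.0038, 1 mm / 400 = 0.0025.

Emit:
send_rows --rows "0 0 0 0 0 0.0013 -1;0 0 0 0 0 0.0025 -1;0 0 0 0 0 0.0038 -1;0 0 0 0 0 0.0038 -1"

```text
time: 28.4
eef_pos: [0.5045, -0.2761, 0.0855]
tcp_rot: [0.73, 0.684, -0.0, -0.0]
contact_force: [-0.6, -0.7, -1.8]
opening: 0.361
finger_force: 40.0
```

Scaled: 1 mm / 400 = 0.0025, 0.5 mm / 400 = 0.0013.

Emit:
send_rows --rows "0 0 0 0 0 0.0013 -1;0 0 0 0 0 0.0025 -1;0 0 0 0 0 0.0025 -1"

```text
time: 28.78
eef_pos: [0.5045, -0.2761, 0.0845]
tcp_rot: [0.73, 0.684, -0.0, -0.0]
contact_force: [0.5, -0.1, -2.7]
opening: 0.363
finger_force: 40.0
```

Scaled: 1 mm / 400 = 0.0025, 0.5 mm / 400 = 0.0013.

Emit:
send_rows --rows "0 0 0 0 0 0.0013 -1;0 0 0 0 0 0.0025 -1;0 0 0 0 0 0.0025 -1"

```text
time: 29.15
eef_pos: [0.5046, -0.2762, 0.0839]
tcp_rot: [0.73, 0.684, -0.0, 0.0]
contact_force: [-0.6, 0.3, 1.2]
opening: 0.363
finger_force: 40.2
```

Scaled: 1 mm / 400 = 0.0025, 0.5 mm / 400 = 0.0013.

Emit:
send_rows --rows "0 0 0 0 0 0.0013 -1;0 0 0 0 0 0.0025 -1;0 0 0 0 0 0.0025 -1"

```text
time: 29.52
eef_pos: [0.5048, -0.2764, 0.0838]
tcp_rot: [0.73, 0.684, -0.0, 0.0]
contact_force: [-2.7, 0.6, 6.2]
opening: 0.357
finger_force: 40.8
```

Touched down on the cup floor. I'll relieve the load and release gently.

Scaled: -1 mm / 400 = -0.0025.

Emit:
send_rows --rows "0 0 0 0 0 -0.0025 -1;0 0 0 0 0 -0.0025 -1;0 0 0 0 0 -0.0025 -0.2;0 0 0 0 0 -0.0025 -0.1;0 0 0 0 0 -0.0025 0.1;0 0 0 0 0 -0.0025 0.4;0 0 0 0 0 -0.0025 1;0 0 0 0 0 -0.0025 1" --grip_force 20

```text
time: 30.52
eef_pos: [0.5046, -0.2761, 0.0835]
tcp_rot: [0.73, 0.684, 0.0, 0.0]
contact_force: [-0.2, 0.0, 0.9]
opening: 0.999
finger_force: 0.0
```

Emit:
send_rows --rows "0 0 0 0 0 0 1;0 0 0 0 0 0 1;0 0 0 0 0 -0.025 1;0 0 0 0 0 -0.075 1;0 0 0 0 0 -0.15 1;0 0 0 0 0 -0.275 1;0 0 0 0 0 -0.4 1;0 0 0 0 0 -0.4 1"

```text
time: 31.52
eef_pos: [0.5071, -0.278, 0.2518]
tcp_rot: [0.73, 0.684, 0.001, 0.007]
contact_force: [0.7, -0.1, -0.0]
opening: 0.997
finger_force: 0.0
```

```bash
python3 - <<'E'
from h import *
s=ctrl.get_state();e=s["eef_pos"];print(s["time"],e,s["contact_force"],s["opening"])
p=ctrl.read_camera("side");c=cv2.resize(p["color"][150:330,270:450,::-1],None,fx=2.2,fy=2.2)
q=ctrl.read_camera("wrist");d=cv2.resize(q["color"][:,:,::-1],None,fx=.62,fy=.62)
o=np.zeros((400,800,3),np.uint8);o[:c.shape[0],:c.shape[1]]=c;o[:d.shape[0],400:400+d.shape[1]]=d[:,:400];cv2.imwrite("pics/f.png",o)
E
```

```text
31.525 [ 0.50706065 -0.27798774  0.25176966] [ 0.67816639 -0.10884139 -0.03495134] 0.997280559246845
```

View pics/f.png

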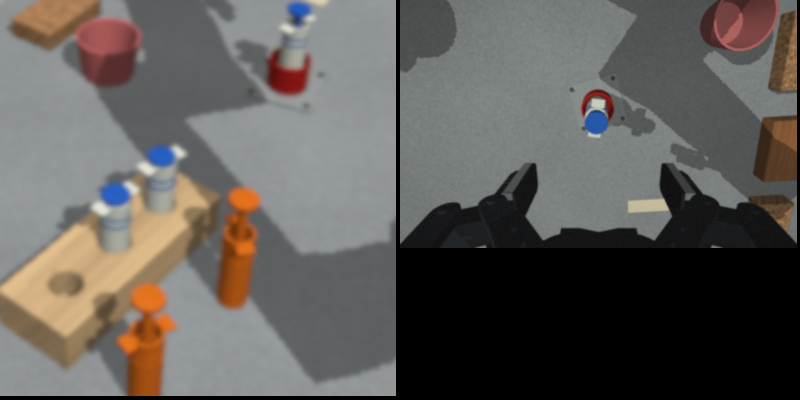

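The syringe stands upright in the red cup, its plunger still part-way. The other two are home in their sockets and the bystanders are untouched.

```bash
python3 -c "
from plant import ctrl
print(ctrl.sign_off())"
```

```text
the job is handed in; nothing more can be done
None
```

I handed the job in at about 31.5 s: the two sound plungers are fully home in their sockets, and the lumped syringe stands upright in the red reject cup, stopped at about 28 mm of stroke with about 11 N, the highest push force read on any plate.

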